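# Load the test rack in reverse order

### The job

Move the four modules from the white supply rack into the four pockets of the empty dark steel test rack, one in each pocket, in reverse order: the module now nearest the supply rack's brass post goes into the pocket farthest from the test rack's brass post, the next one into the next pocket, and so on, until the one now farthest from its post stands in the pocket beside the test rack's post. Leave each one upright, flat on its pocket's floor and square to the rack; set them down gently, without dropping or tipping them over.

Things in the scene. Friction and masses are not known exactly. Their poses are not given: they have to be found in the camera images.
- mod_plain_center (a point): Plain box module: aluminium box 44 mm (x) by 30 mm (y) by 54 mm high with two small brass connectors (12 mm high, 9 mm across, 20 mm apart) on its flat top; 66 mm overall, about 0.2 kg. Grip it on the box. The origin is at its centre, half-way up; z up and, at the start, x and y along those of the supply rack within 0.1 rad, its foot 12 mm above the table.
- mod_finned_center (a point): Finned module: aluminium box 44 mm (x) by 30 mm (y) by 42 mm high, topped with five upright cooling fins (12 mm high) that run along y; 54 mm overall, about 0.2 kg. The origin is at its centre, half-way up; z up and, at the start, x and y along those of the supply rack within 0.1 rad, its foot 12 mm above the table.
- mod_drum_center (a point): Drum module: upright round aluminium can, 34 mm diameter, 52 mm high, with one brass tuning screw (10 mm high) on its top; 62 mm overall, about 0.24 kg. Grip it on the can. The origin is at its centre, half-way up; z up and, at the start, x and y along those of the supply rack within 0.1 rad, its foot 12 mm above the table.
- mod_knob_center (a point): Knob module: aluminium box 44 mm (x) by 30 mm (y) by 44 mm high with one round black knob (24 mm diameter, 16 mm high) on its top; 60 mm overall, about 0.23 kg. Grip it on the box. The origin is at its centre, half-way up; z up and, at the start, x and y along those of the supply rack within 0.1 rad, its foot 12 mm above the table.
- pad_plain: Flat black rubber pad fixed in the supply rack, 6 mm thick, its top 12 mm above the table; the plain box module stands on it at every start, and the pad stays there, so it keeps marking that module's place in the supply row. Rectangle 66 by 44 mm. Origin: centre of its underside; axes parallel to the supply rack's.
- pad_finned: Flat black rubber pad fixed in the supply rack, 6 mm thick, its top 12 mm above the table; the finned module stands on it at every start, and the pad stays there, so it keeps marking that module's place in the supply row. Rectangle 50 by 44 mm with a 14 mm wide tab at each end. Origin: centre of its underside; axes parallel to the supply rack's.
- pad_drum: Flat black rubber pad fixed in the supply rack, 6 mm thick, its top 12 mm above the table; the drum module stands on it at every start, and the pad stays there, so it keeps marking that module's place in the supply row. Round, 52 mm diameter. Origin: centre of its underside; axes parallel to the supply rack's.
- pad_knob: Flat black rubber pad fixed in the supply rack, 6 mm thick, its top 12 mm above the table; the knob module stands on it at every start, and the pad stays there, so it keeps marking that module's place in the supply row. Rectangle 54 by 36 mm with rounded ends. Origin: centre of its underside; axes parallel to the supply rack's.
- supply_rack: Supply rack: fixed flat white plate, 78 mm (x) by 280 mm (y) by 6 mm thick, with a small brass post (18 mm diameter, top 36 mm above the table) at its +y end, 138 mm from the origin. The four black pads lie on it in a row along y, at y = +90 (beside the post), +30, -30 and -90 mm, x = 0. Origin: on the table surface, in the middle of the row of pads.
- test_rack: Test rack: fixed dark steel plate, 78 mm (x) by 280 mm (y) by 6 mm thick, with the same brass post at its +y end, 138 mm from the origin. Low aluminium ribs, 6 mm high (tops 12 mm above the table), make four pockets in a row along y, centred at y = +90 (beside the post), +30, -30 and -90 mm, x = 0; each pocket is 62 mm (x) by 48 mm (y), its floor 6 mm above the table. All empty at the start. Origin: on the table surface, in the middle of the row of pockets.

How it is judged:
By the outcome, as a careful person would: the job done as asked, in the order asked, and still so for the second after the job is handed in, with the robot touching nothing.
It also fails if it takes over 102 s, if anything falls off the work surface, if the arm or the gripper's body presses on something with over 40 N, if the wrist force passes 120 N, or if a joint passes its speed limit or range.

### The arm

A 7-joint arm with a two-finger parallel gripper is mounted at the origin on the work surface. World frame = base frame: x ahead of the robot, y to its left, z up, the work surface at z = 0. Lengths are in m, angles in rad, forces in N, time in s.
With the tool pointing down it reaches from about 0.4 to 0.875 m from the base axis. Payload 19.3 kg.
Tool frame: the origin (TCP) lies where the fingers leave the gripper's body, on its centre line; the fingertips stand 73 mm ahead of it and the grasp point (between the pads) lies 54 mm ahead of it; z points along the fingers, y is the line along which they close (so a half turn about z gives the same grasp; the last joint's range is limited). The gripper opens to 85 mm and grips with 20 to 120 N. Pads are 22 mm wide; open, the fingers measure 114 mm over their backs; the gripper's body (76 mm by 85 mm) begins 54 mm behind the grasp point. The pads swing forward as they close: fully open they stand 13 mm farther back than shut.
Start: joints at [-1.275, 0.521, -0.036, 1.599, 0.021, 1.021, -0.113], TCP at [0.224, 0.584, 0.304] pointing down, gripper open.
Joint ranges: [-2.91, 2.91], [-0.3, 2.13], [-1.5, 1.42], [0.17, 2.43], [-1.26, 4.41], [0.16, 1.93], [-2.52, 2.52]. Speed limits (rad/s): [1.89, 1.89, 2.39, 2.39, 3.01, 3.01, 3.01].

### API

Orientations are given as a 3x3 rotation matrix whose columns are the frame's x, y, z axes.
In Python, from cell import manip, cams, workorder, nets gives the robot as it stands. The module is installed in compiled form; this text tells all that it offers.
- The arm moves only by the shell command python3 -m handwheel 'ROWS' [FORCE]. ROWS is JSON, a list of rows, each an object of numbers: "wx", "wy", "wz": the turn, a rotation vector about the tool's x, y, z in degrees; "tx", "ty", "tz": the shift along the tool's x, y, z in cm; "grip": the closure, from 0 (fully open) to 1 (shut). In form: [{"wx": .., "wy": .., "wz": .., "tx": .., "ty": .., "tz": .., "grip": ..}, ...]. A call has 1 to 12 rows; each row is the pose to reach, as a shift and turn from the pose commanded when the call began, along the tool's axes at that moment; what a row does not reach only later rows make up. A row lasts 1/12 s, in which the tool goes at most 41.7 mm and 7.16 degrees, less where a joint would pass 70% of its speed; a pose out of reach is approached as far as the arm can. A call with a gripper value outside its range is refused whole. The fingers move at their own pace and stop on an object; FORCE is the grip in N (left out, the last holds). Time passes only in rows, so rows that repeat a pose let the fingers close. It gives the time, the measured TCP pose, the force, the opening and the grip force at its end, in the units of the state.
- manip.get_obs(): the state, without advancing time (a new reading comes with each control period).
- cams.capture(name): name is "scene" or "top"; returns (picture, depth): 400x640x3 uint8, red, green, blue; 400x640 float32, m along the optical axis (not along the pixel's ray), 0 where there is no reading.
- cams.camera_params(name): a dict with "K" (3x3 intrinsics, pixels), "R" (3x3) and "t" (3): a world point X has camera coordinates R X + t. Camera axes: x right, y down, z forward; pixel columns grow to the right and rows downward; lengths in m; the calibration is good to about 2 mm. A picture is of the moment at which its call begins. camera_params takes no time and is no camera call.
- workorder.job_done(): hands the job in; it is judged then, once.
Trained networks look in the newest picture that a camera, given by its name, has taken for a name from the list of things; names that differ only in an ending like _2 or _b are one class to them, and where a whole thing is asked for, a point or a joint stands for the part that bears it (a point fixed in the world has none). Each returns a list of dicts, best first, with "p" (0 to 1); they miss things now and then, are a little off and sometimes report something else, mostly with a low value. They report only what shows in the picture. A call takes as long as a camera call.
- nets.silhouettes(name, camera): "mask" (400x640 bool, what is visible of it) and "extent" ([centre column, centre row, width, height] in pixels, round what is visible of it).
The state is a dict: "time_s": time; "joints": joint angles; "qd": joint speeds; "effort": joint torques, N m; "position": TCP position; "ee_rot": TCP orientation; "wrist_force": force on the tool from outside, world axes, zero at the start; "wrist_torque": the same for the moment, N m; "opening": finger opening in m; "grasp_force": force on a finger pad.
Only numpy, scipy, OpenCV 4.12 (cv2) and the standard library are available. Lean on these libraries where they do the work, as an engineer would, in place of code of your own. Each camera call takes 0.05 s, during which the arm holds its last target. There are 200 camera calls.

## Working session

There is one attempt and no reset: what is moved stays moved. The work goes in short steps, Python scripts to look and compute and a shell command to move; the robot and the scene stay as the last step left them, time stands still between calls to the robot, and variables do not carry over. Pictures are saved under pics/ and viewed, at most 14 in all, crops included, and the job is handed in when it is done.

```bash
mkdir -p pics
cat > h.py <<'E'
import numpy as np, cv2
from cell import manip, cams, workorder, nets
def world(cam,u,v,d):
    P=cams.camera_params(cam);K=P["K"];R=np.array(P["R"]);t=np.array(P["t"])
    c=np.stack([(u-K[0][2])/K[0][0]*d,(v-K[1][2])/K[1][1]*d,d],-1)
    return (c-t)@R
def cloud(cam,dep,mask):
    v,u=np.nonzero(mask&(dep>0)); return world(cam,u,v,dep[v,u].astype(float))
E
python3 - <<'E'
from h import *
for n in["scene","top"]:
    p,d=cams.capture(n); cv2.imwrite(f"pics/{n}0.png",p[:,:,::-1]); np.savez(f"{n}0.npz",p=p,d=d)
    P=cams.camera_params(n);print(n,P["K"],np.round(P["R"],3),np.round(P["t"],3))
    R=np.array(P["R"]);print("pos",-R.T@np.array(P["t"]))
    for o in["mod_plain_center","mod_finned_center","mod_drum_center","mod_knob_center","supply_rack","test_rack"]:
        for r in nets.silhouettes(o,n)[:2]:
            c=cloud(n,d,r["mask"])
            print(o,round(r["p"],2),np.round(r["extent"]),len(c),np.round(np.median(c,0),3) if len(c) else "",np.round(np.percentile(c,[5,95],axis=0),3).tolist() if len(c) else "")
s=manip.get_obs();print(s)
E
```

```text
scene [[370.21551348   0.         317.07938671]
 [  0.         370.21551348 196.30347662]
 [  0.           0.           1.        ]] [[-0.074  0.997  0.015]
 [ 0.784  0.067 -0.617]
 [-0.616 -0.033 -0.787]] [ 0.052 -0.378  1.086]
pos [0.96978957 0.00986126 0.62063033]
mod_plain_center 0.74 [454. 217.  36.  37.] 726 [0.555 0.243 0.057] [[0.533, 0.23, 0.02], [0.569, 0.265, 0.071]]
mod_finned_center 0.76 [428. 225.  32.  34.] 785 [0.572 0.192 0.054] [[0.546, 0.177, 0.015], [0.588, 0.214, 0.066]]
mod_drum_center 0.79 [366. 243.  19.  29.] 522 [0.618 0.079 0.055] [[0.598, 0.065, 0.012], [0.626, 0.096, 0.067]]
mod_knob_center 0.56 [399. 233.  31.  34.] 684 [0.596 0.136 0.054] [[0.574, 0.121, 0.017], [0.61, 0.157, 0.072]]
supply_rack 0.86 [413. 244. 147.  63.] 1661 [0.598 0.172 0.006] [[0.533, 0.051, 0.004], [0.647, 0.308, 0.019]]
test_rack 0.8 [215. 228. 149.  56.] 5086 [ 0.577 -0.219  0.007] [[0.527, -0.334, 0.003], [0.632, -0.091, 0.013]]
top [[373.64119916   0.         316.12475767]
 [  0.         373.64119916 202.06211963]
 [  0.           0.           1.        ]] [[ 0.014 -1.     0.00
[... 1058 characters left out ...]
 1.86465965e-04,  6.06118152e-04, -2.48759620e-05, -3.30789812e-04,
       -6.01788053e-04,  3.39209856e-03,  3.56264851e-05]), 'effort': array([ 3.93537339e-03, -9.26680040e+01,  1.97991259e+00, -3.70216012e+01,
        1.82657037e-02,  1.74084096e-03,  1.60796424e-05]), 'position': array([0.22356137, 0.5836355 , 0.30387825]), 'ee_rot': array([[-9.33838964e-01,  3.57693709e-01,  4.89193309e-06],
       [ 3.57693708e-01,  9.33838963e-01, -4.67003056e-05],
       [-2.12726832e-05, -4.18607513e-05, -9.99999999e-01]]), 'wrist_force': array([-0.49391354,  0.04702903,  0.31478473]), 'wrist_torque': array([-0.04077265,  0.02144321,  0.03963241]), 'grasp_force': 0.0, 'opening': 0.08528849786609512}
```

View images.

Run:
```python
import cv2,numpy as np
a=cv2.imread("pics/scene0.png")[180:300,120:520];b=cv2.imread("pics/top0.png")[140:250,160:470]
a=cv2.resize(a,(800,240),interpolation=cv2.INTER_CUBIC);b=cv2.resize(b,(800,284),interpolation=cv2.INTER_CUBIC)
cv2.imwrite("pics/c0.png",np.vstack([a,b]))
```

```text
(no output)
```

View pics/c0.png

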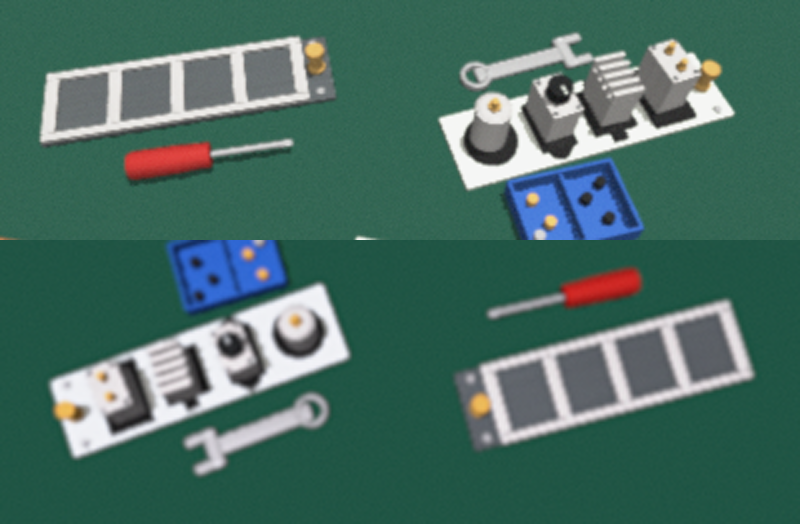

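Run:
```python
from h import *
D={}
def rect(xy):
    (cx,cy),(w,h),a=cv2.minAreaRect((xy*1000).astype(np.float32))
    if w<h: w,h,a=h,w,a+90
    return np.round([cx,cy,w,h,(a+90)%180-90],1)   # a = direction of long side from +x, deg
for n in["scene","top"]:
    p,d=cams.capture(n)
    for o in["supply_rack","test_rack"]:
        r=nets.silhouettes(o,n)[0];m=cv2.morphologyEx(r["mask"].astype(np.uint8),cv2.MORPH_OPEN,np.ones((3,3)))>0
        c=cloud(n,d,m);q=c[c[:,2]<.02];print(n,o,rect(q[:,:2]),"z",np.round(np.percentile(q[:,2],[10,50,90]),4))
        h=c[(c[:,2]>.028)&(c[:,2]<.042)];print("  post?",len(h),np.median(h,0) if len(h) else "")
    for o,bt in[("plain",.066),("finned",.066),("knob",.056),("drum",.064)]:
        r=nets.silhouettes(f"mod_{o}_center",n)[0];c=cloud(n,d,r["mask"])
        q=c[abs(c[:,2]-bt)<.005];print(n,o,"top",rect(q[:,:2]),len(q),"ztop",np.round(np.percentile(c[:,2],[50,90,98]),4),"med",np.round(q.mean(0),4))
        for r in nets.silhouettes(f"pad_{o}",n)[:1]:
            c=cloud(n,d,r["mask"]);q=c[c[:,2]<.025];print("   pad",round(r["p"],2),rect(q[:,:2]),len(q),np.median(q[:,2]))
```

```text
Traceback (most recent call last):
IndexError: list index out of range
```

```bash
cat >> h.py <<'E'
def rect(xy):
    (cx,cy),(w,h),a=cv2.minAreaRect((xy*1000).astype(np.float32))
    if w<h: w,h,a=h,w,a+90
    return np.round([cx,cy,w,h,(a+90)%180-90],1)
def find(o,n):
    for _ in range(4):
        r=nets.silhouettes(o,n)
        if r: return r[0]
        cams.capture(n)
    return None
E
python3 - <<'E'
from h import *
for n in["scene","top"]:
    p,d=cams.capture(n)
    for o in["supply_rack","test_rack"]:
        r=find(o,n)
        if r is None: print(n,o,None);continue
        m=cv2.morphologyEx(r["mask"].astype(np.uint8),cv2.MORPH_OPEN,np.ones((3,3)))>0
        c=cloud(n,d,m);q=c[c[:,2]<.02];print(n,o,rect(q[:,:2]),"z",np.round(np.percentile(q[:,2],[10,50,90]),4))
        h=c[(c[:,2]>.028)&(c[:,2]<.042)];print("  post?",len(h),np.median(h,0) if len(h) else "")
    for o,bt in[("plain",.066),("finned",.066),("knob",.056),("drum",.064)]:
        r=find(f"mod_{o}_center",n)
        if r is None: print(n,o,None);continue
        c=cloud(n,d,r["mask"])
        q=c[abs(c[:,2]-bt)<.005];print(n,o,"top",rect(q[:,:2]),len(q),"ztop",np.round(np.percentile(c[:,2],[50,90,98]),4),"mean",np.round(q.mean(0),4))
E
```

```text
scene supply_rack [573.9 182.8 288.5  77.8 -68.7] z [0.0038 0.0054 0.007 ]
  post? 69 [0.53123269 0.29524932 0.03479079]
scene test_rack [ 570.4 -212.5  279.    88.8  -74.9] z [0.0044 0.0065 0.0121]
  post? 69 [ 0.54171522 -0.09126309  0.03504062]
scene plain top [546.  248.3  44.1  29.8  25.1] 290 ztop [0.0559 0.0669 0.0769] mean [0.5484 0.247  0.0655]
scene finned top [564.6 195.7  45.3  30.7  20.3] 258 ztop [0.0555 0.0656 0.0666] mean [0.5658 0.1952 0.0647]
scene knob top [586.1 139.9  44.5  30.7  23.3] 218 ztop [0.0519 0.0711 0.0727] mean [0.5931 0.1389 0.0554]
scene drum top [610.2  81.2  32.5  32.4  66.9] 222 ztop [0.0565 0.0647 0.0728] mean [0.6116 0.0807 0.0633]
top supply_rack [571.6 178.4 285.9  81.1 -68.6] z [0.0032 0.0056 0.008 ]
  post? 49 [0.52510291 0.29195797 0.03553952]
top test_rack [ 572.  -214.8  279.4   80.5  -74.2] z [0.0044 0.0073 0.0128]
  post? 45 [ 0.53597688 -0.09427334  0.03589863]
top plain top [541.7 244.   42.1  27.5  24.5] 197 ztop [0.065  0.0683 0.0766] mean [0.5411 0.2433 0.0658]
top finned top [562.1 191.9  44.5  29.1  18.2] 138 ztop [0.0585 0.0664 0.0676] mean [0.5617 0.1913 0.0651]
top knob top [583.6 136.8  45.1  29.8  24.2] 144 ztop [0.0558 0.0723 0.0734] mean [0.5811 0.1349 0.0556]
top drum top [605.6  77.9  31.3  29.5 -86.6] 132 ztop [0.0629 0.0664 0.0742] mean [0.6046 0.077  0.0636]
```

Run:
```python
from h import *
C=[]
for n in["scene","top"]:
    p,d=cams.capture(n);r=find("test_rack",n)
    m=cv2.dilate(r["mask"].astype(np.uint8),np.ones((3,3)))
    g=p.max(2).astype(int); dark=((g<135)&(m>0)).astype(np.uint8)
    dark=cv2.morphologyEx(dark,cv2.MORPH_OPEN,np.ones((3,3)))
    k,l,s,c=cv2.connectedComponentsWithStats(dark)
    for i in range(1,k):
        if s[i,4]<100: continue
        q=cloud(n,d,l==i);print(n,s[i,4],c[i].round(1),rect(q[:,:2]),np.median(q[:,2]).round(4))
```

```text
scene 536 [253.9 216. ] [ 549.1 -139.5   57.9   46.4   15.3] 0.0055
scene 840 [234.9 234. ] [ 606.1 -199.2  293.    63.1  -63.2] 0.0036
scene 558 [223.4 220.9] [ 565.1 -197.8   57.2   45.9   15.6] 0.0056
scene 578 [192.5 225.6] [ 582.2 -256.    58.8   45.1   14.6] 0.0055
scene 603 [160.6 230.6] [ 598.2 -313.8   58.3   45.6   15.5] 0.0056
top 409 [432.8 181.3] [ 601.4 -315.5   58.9   46.4   15.8] 0.0059
top 410 [409.9 187.4] [ 584.9 -257.1   59.    45.2   15.4] 0.0062
top 409 [386.9 193.4] [ 568.6 -199.    58.9   44.8   15.9] 0.0058
top 407 [363.7 199.5] [ 552.4 -140.8   58.5   44.8   15.2] 0.0059
top 263 [344.1 208.6] [535.6 -94.   85.1  32.9  14.9] 0.0052
```

```bash
cat >> h.py <<'E'
def go(x,y,z,yaw,s=None):
    s=s or manip.get_obs();R=np.array(s["ee_rot"]);p=np.array(s["position"])
    t=R.T@(np.array([x,y,z])-p)*100
    cur=np.degrees(np.arctan2(R[1,1],R[0,1])); w=(cur-yaw+90)%180-90
    print("wz %.1f"%w,"t(cm)",t.round(2),"rows>=%.1f"%max(abs(w)/7.16,np.linalg.norm(t)/4.17),"t=%.1f"%s["time_s"])
E
python3 - <<'E'
from h import *
d=np.load("scene0.npz")["d"];d2=np.load("top0.npz")["d"]
for o,a,nm in[((577,166),21.3,"supply"),((576,-227.5),15.4,"test")]:
    X=np.array([np.cos(np.radians(a)),np.sin(np.radians(a))]);Y=np.array([-X[1],X[0]])
    for n,dd in(("scene",d),("top",d2)):
        c=cloud(n,dd,np.ones_like(dd,bool))*1000;q=c[:,:2]-o;x=q@X;y=q@Y
        for yc in(90,30,-30,-90):
            print(nm,n,yc,[ (lo,(np.percentile(c[k,2],98).round() if (k:=(x>lo)&(x<lo+8)&(abs(y-yc)<15)).sum()>3 else None)) for lo in(-72,-64,-56,-48,40,48,56,64)])
go(.544,.246,.2,24.8)
E
```

```text
supply scene 90 [(-72, np.float64(1.0)), (-64, np.float64(2.0)), (-56, np.float64(1.0)), (-48, np.float64(1.0)), (40, np.float64(7.0)), (48, np.float64(1.0)), (56, np.float64(2.0)), (64, np.float64(1.0))]
supply scene 30 [(-72, np.float64(9.0)), (-64, np.float64(9.0)), (-56, np.float64(1.0)), (-48, np.float64(1.0)), (40, np.float64(6.0)), (48, np.float64(1.0)), (56, np.float64(1.0)), (64, np.float64(1.0))]
supply scene -30 [(-72, np.float64(8.0)), (-64, np.float64(2.0)), (-56, np.float64(2.0)), (-48, np.float64(2.0)), (40, np.float64(6.0)), (48, np.float64(22.0)), (56, np.float64(22.0)), (64, np.float64(19.0))]
supply scene -90 [(-72, np.float64(8.0)), (-64, np.float64(9.0)), (-56, np.float64(2.0)), (-48, np.float64(2.0)), (40, np.float64(7.0)), (48, np.float64(23.0)), (56, np.float64(23.0)), (64, np.float64(22.0))]
supply top 90 [(-72, np.float64(3.0)), (-64, np.float64(3.0)), (-56, np.float64(2.0)), (-48, np.float64(7.0)), (40, np.float64(3.0)), (48, np.float64(2.0)), (56, np.float64(3.0)), (64, np.float64(4.0))]
supply top 30 [(-72, np.float64(11.0)), (-64, np.float64(10.0)), (-56
[... 1511 characters left out ...]
float64(2.0)), (64, np.float64(2.0))]
test top 30 [(-72, np.float64(3.0)), (-64, np.float64(3.0)), (-56, np.float64(3.0)), (-48, np.float64(12.0)), (40, np.float64(3.0)), (48, np.float64(2.0)), (56, np.float64(2.0)), (64, np.float64(22.0))]
test top -30 [(-72, np.float64(2.0)), (-64, np.float64(2.0)), (-56, np.float64(3.0)), (-48, np.float64(10.0)), (40, np.float64(3.0)), (48, np.float64(3.0)), (56, np.float64(3.0)), (64, np.float64(23.0))]
test top -90 [(-72, np.float64(3.0)), (-64, np.float64(3.0)), (-56, np.float64(3.0)), (-48, np.float64(4.0)), (40, np.float64(3.0)), (48, np.float64(3.0)), (56, np.float64(2.0)), (64, np.float64(3.0))]
wz 44.2 t(cm) [-42.   -20.07  10.39] rows>=11.4 t=1.7
```

```bash
python3 -m handwheel '[{"wz":44.2,"tx":-42,"ty":-20.1,"tz":8.4,"grip":0.2},{"wz":44.2,"tx":-42,"ty":-20.1,"tz":8.4,"grip":0.2},{"wz":44.2,"tx":-42,"ty":-20.1,"tz":8.4,"grip":0.2},{"wz":44.2,"tx":-42,"ty":-20.1,"tz":8.4,"grip":0.2},{"wz":44.2,"tx":-42,"ty":-20.1,"tz":8.4,"grip":0.2},{"wz":44.2,"tx":-42,"ty":-20.1,"tz":8.4,"grip":0.2},{"wz":44.2,"tx":-42,"ty":-20.1,"tz":8.4,"grip":0.2},{"wz":44.2,"tx":-42,"ty":-20.1,"tz":8.4,"grip":0.2},{"wz":44.2,"tx":-42,"ty":-20.1,"tz":8.4,"grip":0.2},{"wz":44.2,"tx":-42,"ty":-20.1,"tz":8.4,"grip":0.2},{"wz":44.2,"tx":-42,"ty":-20.1,"tz":8.4,"grip":0.2},{"wz":44.2,"tx":-42,"ty":-20.1,"tz":8.4,"grip":0.2}]' 40; python3 -c "
from h import *
go(.544,.246,.094,24.8)"
```

```text
wz 44.2 t(cm) [-42.   -20.07  20.99] rows>=12.2 t=1.7invalid input
```

```bash
python3 -m handwheel '[{"wx":0,"wy":0,"wz":44.2,"tx":-42,"ty":-20.1,"tz":8.4,"grip":0.2},{"wx":0,"wy":0,"wz":44.2,"tx":-42,"ty":-20.1,"tz":8.4,"grip":0.2},{"wx":0,"wy":0,"wz":44.2,"tx":-42,"ty":-20.1,"tz":8.4,"grip":0.2},{"wx":0,"wy":0,"wz":44.2,"tx":-42,"ty":-20.1,"tz":8.4,"grip":0.2},{"wx":0,"wy":0,"wz":44.2,"tx":-42,"ty":-20.1,"tz":8.4,"grip":0.2},{"wx":0,"wy":0,"wz":44.2,"tx":-42,"ty":-20.1,"tz":8.4,"grip":0.2},{"wx":0,"wy":0,"wz":44.2,"tx":-42,"ty":-20.1,"tz":8.4,"grip":0.2},{"wx":0,"wy":0,"wz":44.2,"tx":-42,"ty":-20.1,"tz":8.4,"grip":0.2},{"wx":0,"wy":0,"wz":44.2,"tx":-42,"ty":-20.1,"tz":8.4,"grip":0.2},{"wx":0,"wy":0,"wz":44.2,"tx":-42,"ty":-20.1,"tz":8.4,"grip":0.2},{"wx":0,"wy":0,"wz":44.2,"tx":-42,"ty":-20.1,"tz":8.4,"grip":0.2},{"wx":0,"wy":0,"wz":44.2,"tx":-42,"ty":-20.1,"tz":8.4,"grip":0.2}]' 40; python3 -c "
from h import *
go(.544,.246,.094,24.8)"
```

```text
time_s: 2.7
position: [0.5472, 0.2401, 0.2192]
ee_rot: [[-0.415, 0.91, 0.001], [0.91, 0.415, -0.002], [-0.003, -0.0, -1.0]]
wrist_force: [0.4, -1.1, 0.5]
opening: 0.0683
grasp_force: 0.0
wz -0.3 t(cm) [ 0.7  -0.04 12.52] rows>=3.0 t=2.7
```

Run:
```python
from h import *
P=[]
for n in["scene","top"]:
    p,d=cams.capture(n);P.append(cv2.resize(p[110:290,140:540,::-1],(640,288)))
cv2.imwrite("pics/a1.png",np.vstack(P))
go(.544,.246,.094,24.8);print(manip.get_obs()["position"])
```

```text
wz -0.2 t(cm) [ 4.400e-01 -1.000e-02  1.253e+01] rows>=3.0 t=2.8
[0.54584487 0.24223153 0.21932156]
```

View pics/a1.png

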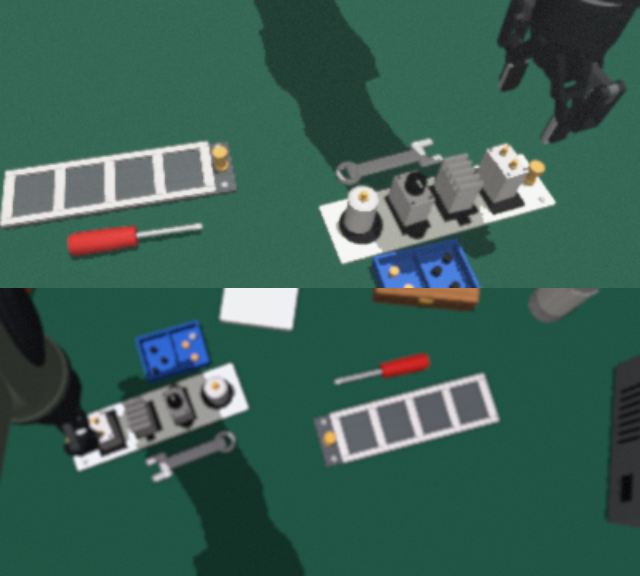

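Run:
```python
from h import *
for n in["scene","top"]:
    P=cams.camera_params(n)
    for X in([.5472,.2401,.165],[.5472,.2401,.146]):
        c=np.array(P["R"])@X+P["t"];q=np.array(P["K"])@c;q=q[:2]/q[2];print(n,q,"crop",(q-[140,110])*1.6)
```

```text
scene [470.72145881 175.26442938] crop [529.1543341 104.423087 ]
scene [466.88137093 182.69726474] crop [523.01019349 116.31562358]
top [190.14168373 186.93125846] crop [ 80.22669397 123.09001354]
top [193.09669584 188.65308781] crop [ 84.95471334 125.84494049]
```

```bash
python3 -m handwheel '[{"wx":0,"wy":0,"wz":0,"tx":0,"ty":0,"tz":3,"grip":0.2},{"wx":0,"wy":0,"wz":0,"tx":0,"ty":0,"tz":6,"grip":0.2},{"wx":0,"wy":0,"wz":0,"tx":0,"ty":0,"tz":9,"grip":0.2},{"wx":0,"wy":0,"wz":0,"tx":0,"ty":0,"tz":11,"grip":0.2},{"wx":0,"wy":0,"wz":0,"tx":0,"ty":0,"tz":12.6,"grip":0.2},{"wx":0,"wy":0,"wz":0,"tx":0,"ty":0,"tz":12.6,"grip":0.2},{"wx":0,"wy":0,"wz":0,"tx":0,"ty":0,"tz":12.6,"grip":0.2},{"wx":0,"wy":0,"wz":0,"tx":0,"ty":0,"tz":12.6,"grip":0.2}]'; python3 -c "
from h import *
go(.544,.246,.094,24.8)"
```

```text
time_s: 3.47
position: [0.5441, 0.2463, 0.095]
ee_rot: [[-0.421, 0.907, 0.001], [0.907, 0.421, 0.001], [0.0, 0.001, -1.0]]
wrist_force: [-0.5, -0.1, 0.3]
opening: 0.0686
grasp_force: 0.0
wz 0.1 t(cm) [-0.03 -0.02  0.1 ] rows>=0.0 t=3.5
```

Accurate. Close, then lift.

```bash
python3 -m handwheel '[{"wx":0,"wy":0,"wz":0,"tx":0,"ty":0,"tz":0.1,"grip":0.6},{"wx":0,"wy":0,"wz":0,"tx":0,"ty":0,"tz":0.1,"grip":0.6},{"wx":0,"wy":0,"wz":0,"tx":0,"ty":0,"tz":0.1,"grip":0.7},{"wx":0,"wy":0,"wz":0,"tx":0,"ty":0,"tz":0.1,"grip":0.7},{"wx":0,"wy":0,"wz":0,"tx":0,"ty":0,"tz":0.1,"grip":0.7},{"wx":0,"wy":0,"wz":0,"tx":0,"ty":0,"tz":0.1,"grip":0.7}]' 40; python3 -c "
from h import *
go(.6005,-.315,.174,15.4)"
```

```text
time_s: 3.97
position: [0.5442, 0.2461, 0.094]
ee_rot: [[-0.42, 0.907, 0.001], [0.907, 0.42, 0.001], [0.0, 0.002, -1.0]]
wrist_force: [-1.7, 1.3, 7.2]
opening: 0.0439
grasp_force: 40.6
wz 9.4 t(cm) [-53.27 -18.46  -8.04] rows>=13.7 t=4.0
```

```bash
python3 -m handwheel '[{"wx":0,"wy":0,"wz":0,"tx":0,"ty":0,"tz":-1,"grip":0.7},{"wx":0,"wy":0,"wz":0,"tx":0,"ty":0,"tz":-3,"grip":0.7},{"wx":0,"wy":0,"wz":0,"tx":0,"ty":0,"tz":-6,"grip":0.7},{"wx":0,"wy":0,"wz":0,"tx":0,"ty":0,"tz":-9,"grip":0.7},{"wx":0,"wy":0,"wz":0,"tx":-2,"ty":-0.7,"tz":-9,"grip":0.7},{"wx":0,"wy":0,"wz":1,"tx":-5,"ty":-1.8,"tz":-9,"grip":0.7},{"wx":0,"wy":0,"wz":2,"tx":-8.5,"ty":-3,"tz":-9,"grip":0.7},{"wx":0,"wy":0,"wz":3,"tx":-12,"ty":-4.2,"tz":-9,"grip":0.7},{"wx":0,"wy":0,"wz":4,"tx":-15.5,"ty":-5.4,"tz":-9,"grip":0.7},{"wx":0,"wy":0,"wz":5,"tx":-19,"ty":-6.6,"tz":-9,"grip":0.7},{"wx":0,"wy":0,"wz":6,"tx":-22.5,"ty":-7.8,"tz":-9,"grip":0.7},{"wx":0,"wy":0,"wz":7,"tx":-26,"ty":-9,"tz":-9,"grip":0.7}]'; python3 -c "
from h import *
go(.6005,-.315,.174,15.4)"
```

```text
time_s: 4.97
position: [0.5713, -0.0299, 0.184]
ee_rot: [[-0.306, 0.952, 0.001], [0.952, 0.306, 0.0], [-0.0, 0.001, -1.0]]
wrist_force: [1.2, 0.1, -1.1]
opening: 0.0437
grasp_force: 41.6
wz 2.4 t(cm) [-28.04  -5.94   1.  ] rows>=6.9 t=5.0
```

```bash
python3 -m handwheel '[{"wx":0,"wy":0,"wz":1,"tx":-3.6,"ty":-0.8,"tz":0,"grip":0.7},{"wx":0,"wy":0,"wz":2.4,"tx":-7.2,"ty":-1.5,"tz":0,"grip":0.7},{"wx":0,"wy":0,"wz":2.4,"tx":-10.8,"ty":-2.3,"tz":0,"grip":0.7},{"wx":0,"wy":0,"wz":2.4,"tx":-14.4,"ty":-3.1,"tz":0,"grip":0.7},{"wx":0,"wy":0,"wz":2.4,"tx":-18,"ty":-3.8,"tz":0.3,"grip":0.7},{"wx":0,"wy":0,"wz":2.4,"tx":-21.5,"ty":-4.6,"tz":0.6,"grip":0.7},{"wx":0,"wy":0,"wz":2.4,"tx":-25,"ty":-5.3,"tz":1,"grip":0.7},{"wx":0,"wy":0,"wz":2.4,"tx":-27,"ty":-5.7,"tz":1,"grip":0.7},{"wx":0,"wy":0,"wz":2.4,"tx":-28,"ty":-5.95,"tz":1,"grip":0.7},{"wx":0,"wy":0,"wz":2.4,"tx":-28.05,"ty":-5.95,"tz":1,"grip":0.7},{"wx":0,"wy":0,"wz":2.4,"tx":-28.05,"ty":-5.95,"tz":1,"grip":0.7},{"wx":0,"wy":0,"wz":2.4,"tx":-28.05,"ty":-5.95,"tz":1,"grip":0.7}]'
python3 - <<'E'
from h import *
go(.6005,-.315,.088,15.4)
P=[]
for n in["scene","top"]:
    p,d=cams.capture(n);x=120 if n=="scene" else 320;P.append(cv2.resize(p[130:280,x:x+200,::-1],(400,300)))
    r=find("mod_plain_center",n)
    if r:
        c=cloud(n,d,r["mask"]);print(n,r["p"],r["extent"],np.percentile(c,[5,50,95],axis=0).round(4).tolist())
cv2.imwrite("pics/a2.png",np.hstack(P))
E
```

```text
time_s: 5.97
position: [0.6011, -0.3116, 0.1733]
ee_rot: [[-0.268, 0.964, 0.0], [0.964, 0.268, 0.001], [0.001, 0.0, -1.0]]
wrist_force: [-0.1, -0.5, -1.9]
opening: 0.0436
grasp_force: 41.5
wz 0.1 t(cm) [-0.32 -0.15  8.53] rows>=2.0 t=6.0
scene 0.82 [143.8, 195.1, 28.3, 36.9] [[0.5805, -0.3048, 0.0954], [0.6031, -0.2936, 0.1301], [0.62, -0.2884, 0.1458]]
top 0.74 [443.4, 171.3, 18.5, 24.4] [[0.5769, -0.3093, 0.1009], [0.5964, -0.2998, 0.1408], [0.6139, -0.2921, 0.15]]
```

View pics/a2.png

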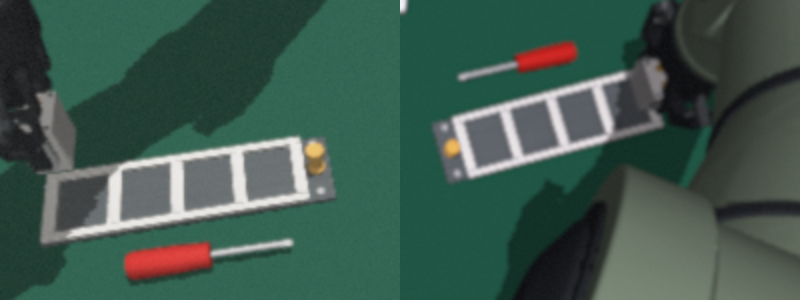

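```bash
python3 -m handwheel '[{"wx":0,"wy":0,"wz":0,"tx":0,"ty":0,"tz":1.5,"grip":0.7},{"wx":0,"wy":0,"wz":0,"tx":0,"ty":0,"tz":3.5,"grip":0.7},{"wx":0,"wy":0,"wz":0,"tx":0,"ty":0,"tz":5.5,"grip":0.7},{"wx":0,"wy":0,"wz":0,"tx":0,"ty":0,"tz":7,"grip":0.7},{"wx":0,"wy":0,"wz":0,"tx":0,"ty":0,"tz":7.8,"grip":0.7},{"wx":0,"wy":0,"wz":0,"tx":0,"ty":0,"tz":8.2,"grip":0.7},{"wx":0,"wy":0,"wz":0,"tx":0,"ty":0,"tz":8.4,"grip":0.7},{"wx":0,"wy":0,"wz":0,"tx":0,"ty":0,"tz":8.5,"grip":0.7},{"wx":0,"wy":0,"wz":0,"tx":0,"ty":0,"tz":8.5,"grip":0.7},{"wx":0,"wy":0,"wz":0,"tx":0,"ty":0,"tz":8.5,"grip":0.7},{"wx":0,"wy":0,"wz":0,"tx":0,"ty":0,"tz":8.5,"grip":0.7}]'; python3 -c "
from h import *
go(.6005,-.315,.088,15.4)"
```

```text
time_s: 7.08
position: [0.601, -0.3135, 0.0886]
ee_rot: [[-0.266, 0.964, 0.001], [0.964, 0.266, -0.0], [-0.001, 0.001, -1.0]]
wrist_force: [-0.4, -0.1, -2.9]
opening: 0.0437
grasp_force: 41.5
wz 0.0 t(cm) [-0.14 -0.09  0.06] rows>=0.0 t=7.1
```

```bash
python3 -m handwheel '[{"wx":0,"wy":0,"wz":0,"tx":0,"ty":0,"tz":0.05,"grip":0.7},{"wx":0,"wy":0,"wz":0,"tx":0,"ty":0,"tz":0.08,"grip":0.7},{"wx":0,"wy":0,"wz":0,"tx":0,"ty":0,"tz":0.08,"grip":0.7}]'; python3 -c "
from h import *
go(.6005,-.315,.088,15.4)"
```

```text
time_s: 7.33
position: [0.601, -0.3135, 0.088]
ee_rot: [[-0.266, 0.964, 0.001], [0.964, 0.266, -0.0], [-0.0, 0.001, -1.0]]
wrist_force: [-3.3, 1.8, 8.6]
opening: 0.0435
grasp_force: 42.7
wz 0.0 t(cm) [-0.14 -0.08  0.  ] rows>=0.0 t=7.3
```

```bash
python3 -m handwheel '[{"wx":0,"wy":0,"wz":0,"tx":0,"ty":0,"tz":0,"grip":0.45},{"wx":0,"wy":0,"wz":0,"tx":0,"ty":0,"tz":0,"grip":0.35},{"wx":0,"wy":0,"wz":0,"tx":0,"ty":0,"tz":0,"grip":0.25},{"wx":0,"wy":0,"wz":0,"tx":0,"ty":0,"tz":0,"grip":0.2},{"wx":0,"wy":0,"wz":0,"tx":0,"ty":0,"tz":0,"grip":0.2},{"wx":0,"wy":0,"wz":0,"tx":0,"ty":0,"tz":0,"grip":0.2},{"wx":0,"wy":0,"wz":0,"tx":0,"ty":0,"tz":-2,"grip":0.2},{"wx":0,"wy":0,"wz":0,"tx":0,"ty":0,"tz":-5,"grip":0.2},{"wx":0,"wy":0,"wz":0,"tx":0,"ty":0,"tz":-8,"grip":0.2},{"wx":0,"wy":0,"wz":0,"tx":0,"ty":0,"tz":-11,"grip":0.2},{"wx":0,"wy":0,"wz":0,"tx":0,"ty":0,"tz":-11,"grip":0.2}]'; python3 -c "
from h import *
go(.5635,.1938,.21,19.3)"
```

```text
time_s: 8.25
position: [0.6025, -0.3145, 0.2031]
ee_rot: [[-0.266, 0.964, 0.007], [0.964, 0.266, -0.003], [-0.005, 0.006, -1.0]]
wrist_force: [-0.7, -0.3, 0.4]
opening: 0.0684
grasp_force: 0.0
wz -3.9 t(cm) [50.03  9.76 -0.88] rows>=12.2 t=8.2
```

```bash
python3 -m handwheel '[{"wx":0,"wy":0,"wz":-3.9,"tx":50.1,"ty":9.7,"tz":0,"grip":0.2},{"wx":0,"wy":0,"wz":-3.9,"tx":50.1,"ty":9.7,"tz":0,"grip":0.2},{"wx":0,"wy":0,"wz":-3.9,"tx":50.1,"ty":9.7,"tz":0,"grip":0.2},{"wx":0,"wy":0,"wz":-3.9,"tx":50.1,"ty":9.7,"tz":0,"grip":0.2},{"wx":0,"wy":0,"wz":-3.9,"tx":50.1,"ty":9.7,"tz":0,"grip":0.2},{"wx":0,"wy":0,"wz":-3.9,"tx":50.1,"ty":9.7,"tz":0,"grip":0.2},{"wx":0,"wy":0,"wz":-3.9,"tx":50.1,"ty":9.7,"tz":0,"grip":0.2},{"wx":0,"wy":0,"wz":-3.9,"tx":50.1,"ty":9.7,"tz":0,"grip":0.2},{"wx":0,"wy":0,"wz":-3.9,"tx":50.1,"ty":9.7,"tz":0,"grip":0.2},{"wx":0,"wy":0,"wz":-3.9,"tx":50.1,"ty":9.7,"tz":0,"grip":0.2},{"wx":0,"wy":0,"wz":-3.9,"tx":50.1,"ty":9.7,"tz":0,"grip":0.2},{"wx":0,"wy":0,"wz":-3.9,"tx":50.1,"ty":9.7,"tz":0,"grip":0.2}]'
python3 - <<'E'
from h import *
p,d=cams.capture("scene");P=[p[200:290,120:320]]
r=find("mod_plain_center","scene");c=cloud("scene",d,r["mask"]);q=c[abs(c[:,2]-.06)<.005];print("plain",rect(q[:,:2]),np.percentile(c[:,2],98))
p,d=cams.capture("top");P.append(p[150:240,330:530])
cv2.imwrite("pics/a3.png",cv2.resize(np.vstack(P),(600,540))[:,:,::-1])
r=find("mod_plain_center","top");c=cloud("top",d,r["mask"]);q=c[abs(c[:,2]-.06)<.005];print("plain",rect(q[:,:2]),np.percentile(c[:,2],98))
go(.5635,.1938,.20,19.3)
E
```

```text
time_s: 9.25
position: [0.5611, 0.1872, 0.1971]
ee_rot: [[-0.331, 0.944, 0.0], [0.944, 0.331, 0.0], [0.0, 0.0, -1.0]]
wrist_force: [0.2, 0.6, -0.1]
opening: 0.0684
grasp_force: 0.0
plain [ 602.4 -309.4   45.2   30.4   15.4] 0.0703615160552769
plain [ 599.3 -312.5   43.8   30.8   14.4] 0.07241743736681862
wz 0.2 t(cm) [ 0.64  0.46 -0.31] rows>=0.2 t=9.4
```

View pics/a3.png

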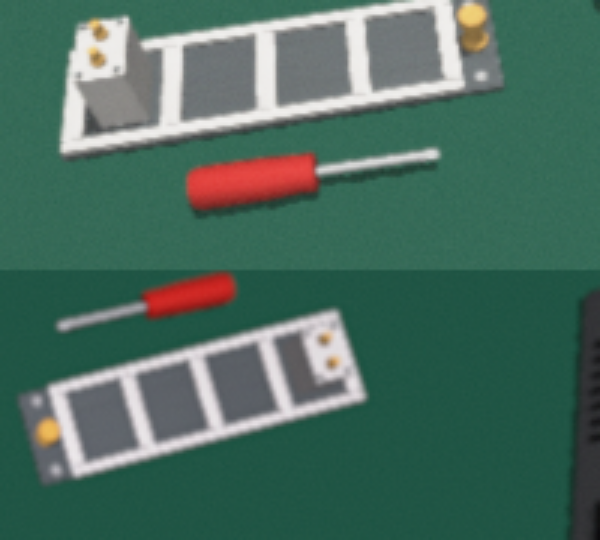

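```bash
python3 -m handwheel '[{"wx":0,"wy":0,"wz":0.2,"tx":0.6,"ty":0.45,"tz":0,"grip":0.2},{"wx":0,"wy":0,"wz":0.2,"tx":0.6,"ty":0.45,"tz":0,"grip":0.2},{"wx":0,"wy":0,"wz":0.2,"tx":0.6,"ty":0.45,"tz":3,"grip":0.2},{"wx":0,"wy":0,"wz":0.2,"tx":0.6,"ty":0.45,"tz":3,"grip":0.2},{"wx":0,"wy":0,"wz":0.2,"tx":0.6,"ty":0.45,"tz":3,"grip":0.2}]'; python3 -c "
from h import *
go(.5635,.1938,.092,19.3)"
```

```text
time_s: 9.87
position: [0.5636, 0.1912, 0.1664]
ee_rot: [[-0.327, 0.945, -0.002], [0.945, 0.327, -0.001], [-0.0, -0.003, -1.0]]
wrist_force: [-0.4, 0.9, 0.3]
opening: 0.0682
grasp_force: 0.0
wz -0.2 t(cm) [0.25 0.1  7.44] rows>=1.8 t=9.9
```

```bash
python3 -m handwheel '[{"wx":0,"wy":0,"wz":0,"tx":0.1,"ty":0,"tz":2,"grip":0.2},{"wx":0,"wy":0,"wz":0,"tx":0.1,"ty":0,"tz":4,"grip":0.2},{"wx":0,"wy":0,"wz":0,"tx":0.1,"ty":0,"tz":6,"grip":0.2},{"wx":0,"wy":0,"wz":0,"tx":0.1,"ty":0,"tz":7.2,"grip":0.2},{"wx":0,"wy":0,"wz":0,"tx":0.1,"ty":0,"tz":7.4,"grip":0.2},{"wx":0,"wy":0,"wz":0,"tx":0.1,"ty":0,"tz":7.4,"grip":0.2},{"wx":0,"wy":0,"wz":0,"tx":0.1,"ty":0,"tz":7.4,"grip":0.2},{"wx":0,"wy":0,"wz":0,"tx":0.1,"ty":0,"tz":7.4,"grip":0.6},{"wx":0,"wy":0,"wz":0,"tx":0.1,"ty":0,"tz":7.4,"grip":0.7},{"wx":0,"wy":0,"wz":0,"tx":0.1,"ty":0,"tz":7.4,"grip":0.7},{"wx":0,"wy":0,"wz":0,"tx":0.1,"ty":0,"tz":7.4,"grip":0.7},{"wx":0,"wy":0,"wz":0,"tx":0.1,"ty":0,"tz":7.4,"grip":0.7}]'; python3 -c "
from h import *
go(.584,-.2565,.172,15.4)"
```

```text
time_s: 10.87
position: [0.564, 0.1934, 0.0942]
ee_rot: [[-0.328, 0.945, 0.001], [0.945, 0.328, 0.001], [0.0, 0.001, -1.0]]
wrist_force: [-2.2, -0.2, 9.4]
opening: 0.0433
grasp_force: 40.5
wz 3.7 t(cm) [-43.16 -12.85  -7.8 ] rows>=11.0 t=10.9
```

```bash
python3 -m handwheel '[{"wx":0,"wy":0,"wz":0,"tx":0,"ty":0,"tz":-1,"grip":0.7},{"wx":0,"wy":0,"wz":0,"tx":0,"ty":0,"tz":-3,"grip":0.7},{"wx":0,"wy":0,"wz":0,"tx":0,"ty":0,"tz":-6,"grip":0.7},{"wx":0,"wy":0,"wz":0,"tx":0,"ty":0,"tz":-9,"grip":0.7},{"wx":0,"wy":0,"wz":0,"tx":-2,"ty":-0.6,"tz":-9,"grip":0.7},{"wx":0,"wy":0,"wz":1,"tx":-5,"ty":-1.5,"tz":-9,"grip":0.7},{"wx":0,"wy":0,"wz":2,"tx":-8.5,"ty":-2.5,"tz":-9,"grip":0.7},{"wx":0,"wy":0,"wz":3,"tx":-12,"ty":-3.6,"tz":-9,"grip":0.7},{"wx":0,"wy":0,"wz":3.7,"tx":-15.5,"ty":-4.6,"tz":-9,"grip":0.7},{"wx":0,"wy":0,"wz":3.7,"tx":-19,"ty":-5.6,"tz":-9,"grip":0.7},{"wx":0,"wy":0,"wz":3.7,"tx":-22.5,"ty":-6.7,"tz":-9,"grip":0.7},{"wx":0,"wy":0,"wz":3.7,"tx":-26,"ty":-7.7,"tz":-9,"grip":0.7}]'; python3 -c "
from h import *
go(.584,-.2565,.172,15.4)"
```

```text
time_s: 11.87
position: [0.5758, -0.0794, 0.1841]
ee_rot: [[-0.266, 0.964, 0.001], [0.964, 0.266, -0.0], [-0.0, 0.001, -1.0]]
wrist_force: [1.9, 0.1, -2.1]
opening: 0.0439
grasp_force: 41.7
wz 0.0 t(cm) [-17.29  -3.92   1.21] rows>=4.3 t=11.9
```

```bash
python3 -m handwheel '[{"wx":0,"wy":0,"wz":0,"tx":-3.5,"ty":-0.8,"tz":0,"grip":0.7},{"wx":0,"wy":0,"wz":0,"tx":-7,"ty":-1.6,"tz":0.3,"grip":0.7},{"wx":0,"wy":0,"wz":0,"tx":-10.5,"ty":-2.4,"tz":0.6,"grip":0.7},{"wx":0,"wy":0,"wz":0,"tx":-13.5,"ty":-3.1,"tz":1,"grip":0.7},{"wx":0,"wy":0,"wz":0,"tx":-16,"ty":-3.6,"tz":1.2,"grip":0.7},{"wx":0,"wy":0,"wz":0,"tx":-17.4,"ty":-3.95,"tz":1.2,"grip":0.7},{"wx":0,"wy":0,"wz":0,"tx":-17.4,"ty":-3.95,"tz":1.2,"grip":0.7},{"wx":0,"wy":0,"wz":0,"tx":-17.4,"ty":-3.95,"tz":1.2,"grip":0.7},{"wx":0,"wy":0,"wz":0,"tx":-17.4,"ty":-3.95,"tz":3,"grip":0.7},{"wx":0,"wy":0,"wz":0,"tx":-17.4,"ty":-3.95,"tz":5,"grip":0.7},{"wx":0,"wy":0,"wz":0,"tx":-17.4,"ty":-3.95,"tz":7,"grip":0.7},{"wx":0,"wy":0,"wz":0,"tx":-17.4,"ty":-3.95,"tz":7,"grip":0.7}]'; python3 -c "
from h import *
go(.584,-.2565,.0882,15.4)"
```

```text
time_s: 12.87
position: [0.5833, -0.2532, 0.1103]
ee_rot: [[-0.268, 0.963, -0.004], [0.963, 0.268, 0.002], [0.003, -0.003, -1.0]]
wrist_force: [-0.8, -0.3, -2.6]
opening: 0.0438
grasp_force: 41.5
wz 0.2 t(cm) [-0.34 -0.01  2.2 ] rows>=0.5 t=12.9
```

```bash
python3 -m handwheel '[{"wx":0,"wy":0,"wz":0,"tx":-0.15,"ty":0,"tz":1,"grip":0.7},{"wx":0,"wy":0,"wz":0,"tx":-0.15,"ty":0,"tz":1.7,"grip":0.7},{"wx":0,"wy":0,"wz":0,"tx":-0.15,"ty":0,"tz":2,"grip":0.7},{"wx":0,"wy":0,"wz":0,"tx":-0.15,"ty":0,"tz":2.1,"grip":0.7},{"wx":0,"wy":0,"wz":0,"tx":-0.15,"ty":0,"tz":2.1,"grip":0.7},{"wx":0,"wy":0,"wz":0,"tx":-0.15,"ty":0,"tz":2.1,"grip":0.7}]'; python3 -c "
from h import *
go(.584,-.2565,.0882,15.4)"
```

```text
time_s: 13.37
position: [0.585, -0.2574, 0.0926]
ee_rot: [[-0.266, 0.964, 0.001], [0.964, 0.266, -0.0], [-0.0, 0.001, -1.0]]
wrist_force: [-0.2, -0.3, -2.5]
opening: 0.0434
grasp_force: 41.6
wz 0.0 t(cm) [ 0.11 -0.07  0.44] rows>=0.1 t=13.4
```

```bash
python3 -m handwheel '[{"wx":0,"wy":0,"wz":0,"tx":0,"ty":0,"tz":0.2,"grip":0.7},{"wx":0,"wy":0,"wz":0,"tx":0,"ty":0,"tz":0.35,"grip":0.7},{"wx":0,"wy":0,"wz":0,"tx":0,"ty":0,"tz":0.43,"grip":0.7},{"wx":0,"wy":0,"wz":0,"tx":0,"ty":0,"tz":0.43,"grip":0.7},{"wx":0,"wy":0,"wz":0,"tx":0,"ty":0,"tz":0.43,"grip":0.7}]'
```

```text
time_s: 13.78
position: [0.5848, -0.2573, 0.0882]
ee_rot: [[-0.266, 0.964, 0.0], [0.964, 0.266, -0.0], [-0.0, 0.0, -1.0]]
wrist_force: [-2.8, 1.6, 5.2]
opening: 0.0436
grasp_force: 42.5
```

Contact made gently. Release, retract, and compute the way to the knob module.

```bash
python3 -m handwheel '[{"wx":0,"wy":0,"wz":0,"tx":0,"ty":0,"tz":0,"grip":0.45},{"wx":0,"wy":0,"wz":0,"tx":0,"ty":0,"tz":0,"grip":0.35},{"wx":0,"wy":0,"wz":0,"tx":0,"ty":0,"tz":0,"grip":0.25},{"wx":0,"wy":0,"wz":0,"tx":0,"ty":0,"tz":0,"grip":0.2},{"wx":0,"wy":0,"wz":0,"tx":0,"ty":0,"tz":0,"grip":0.2},{"wx":0,"wy":0,"wz":0,"tx":0,"ty":0,"tz":0,"grip":0.2},{"wx":0,"wy":0,"wz":0,"tx":0,"ty":0,"tz":-2,"grip":0.2},{"wx":0,"wy":0,"wz":0,"tx":0,"ty":0,"tz":-5,"grip":0.2},{"wx":0,"wy":0,"wz":0,"tx":0,"ty":0,"tz":-8,"grip":0.2},{"wx":0,"wy":0,"wz":0,"tx":0,"ty":0,"tz":-11,"grip":0.2},{"wx":0,"wy":0,"wz":0,"tx":0,"ty":0,"tz":-11,"grip":0.2},{"wx":0,"wy":0,"wz":0,"tx":0,"ty":0,"tz":-11,"grip":0.2}]'; python3 -c "
from h import *
go(.585,.1383,.198,23.7)"
```

```text
time_s: 14.78
position: [0.5853, -0.2575, 0.1994]
ee_rot: [[-0.266, 0.964, 0.003], [0.964, 0.266, -0.001], [-0.002, 0.002, -1.0]]
wrist_force: [0.1, -0.2, -0.1]
opening: 0.0684
grasp_force: 0.0
wz -8.3 t(cm) [38.16 10.51  0.11] rows>=9.5 t=14.8
```

```bash
python3 -m handwheel '[{"wx":0,"wy":0,"wz":-8.3,"tx":38.1,"ty":10.5,"tz":0,"grip":0.22},{"wx":0,"wy":0,"wz":-8.3,"tx":38.1,"ty":10.5,"tz":0,"grip":0.22},{"wx":0,"wy":0,"wz":-8.3,"tx":38.1,"ty":10.5,"tz":0,"grip":0.22},{"wx":0,"wy":0,"wz":-8.3,"tx":38.1,"ty":10.5,"tz":0,"grip":0.22},{"wx":0,"wy":0,"wz":-8.3,"tx":38.1,"ty":10.5,"tz":0,"grip":0.22},{"wx":0,"wy":0,"wz":-8.3,"tx":38.1,"ty":10.5,"tz":0,"grip":0.22},{"wx":0,"wy":0,"wz":-8.3,"tx":38.1,"ty":10.5,"tz":0,"grip":0.22},{"wx":0,"wy":0,"wz":-8.3,"tx":38.1,"ty":10.5,"tz":0,"grip":0.22},{"wx":0,"wy":0,"wz":-8.3,"tx":38.1,"ty":10.5,"tz":0,"grip":0.22},{"wx":0,"wy":0,"wz":-8.3,"tx":38.1,"ty":10.5,"tz":0,"grip":0.22},{"wx":0,"wy":0,"wz":-8.3,"tx":38.1,"ty":10.5,"tz":0,"grip":0.22},{"wx":0,"wy":0,"wz":-8.3,"tx":38.1,"ty":10.5,"tz":0,"grip":0.22}]'
python3 - <<'E'
from h import *
for n in("scene","top"):
    p,d=cams.capture(n)
    r=find("mod_finned_center",n);c=cloud(n,d,r["mask"]);q=c[abs(c[:,2]-.06)<.005];print("finned",rect(q[:,:2]),np.percentile(c[:,2],98))
    if n=="scene":
        cv2.imwrite("pics/a4.png",cv2.resize(p[150:300,120:520,::-1],(800,300)))
        r=find("mod_knob_center",n);c=cloud(n,d,r["mask"]);q=c[abs(c[:,2]-.056)<.005];print("knob",rect(q[:,:2]))
go(.585,.1383,.092,23.7)
E
```

```text
time_s: 15.78
position: [0.5838, 0.1392, 0.1965]
ee_rot: [[-0.405, 0.914, -0.002], [0.914, 0.405, -0.001], [0.0, -0.002, -1.0]]
wrist_force: [0.2, 0.0, -1.0]
opening: 0.0666
grasp_force: 0.0
finned [ 585.9 -254.4   44.9   30.2   14.1] 0.060743557468766245
knob [586.4 139.9  44.9  30.3  23. ]
finned [ 583.1 -257.6   43.5   30.    16.4] 0.061767724043890006
wz -0.1 t(cm) [ 0.14  0.11 10.56] rows>=2.5 t=16.0
```

View pics/a4.png

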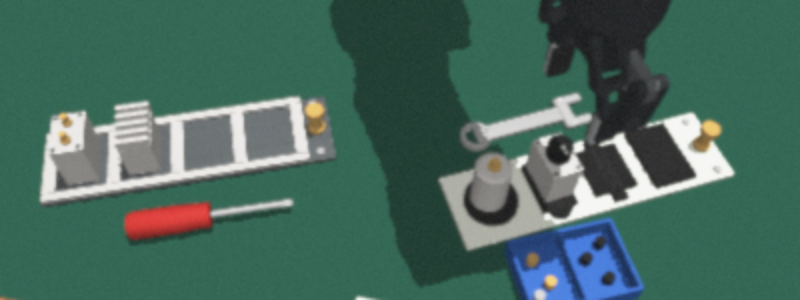

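```bash
python3 -m handwheel '[{"wx":0,"wy":0,"wz":0,"tx":0,"ty":0,"tz":3,"grip":0.22},{"wx":0,"wy":0,"wz":0,"tx":0,"ty":0,"tz":6,"grip":0.22},{"wx":0,"wy":0,"wz":0,"tx":0,"ty":0,"tz":8.5,"grip":0.22},{"wx":0,"wy":0,"wz":0,"tx":0,"ty":0,"tz":10,"grip":0.22},{"wx":0,"wy":0,"wz":0,"tx":0,"ty":0,"tz":10.4,"grip":0.22},{"wx":0,"wy":0,"wz":0,"tx":0,"ty":0,"tz":10.4,"grip":0.22},{"wx":0,"wy":0,"wz":0,"tx":0,"ty":0,"tz":10.4,"grip":0.22},{"wx":0,"wy":0,"wz":0,"tx":0,"ty":0,"tz":10.4,"grip":0.6},{"wx":0,"wy":0,"wz":0,"tx":0,"ty":0,"tz":10.4,"grip":0.7},{"wx":0,"wy":0,"wz":0,"tx":0,"ty":0,"tz":10.4,"grip":0.7},{"wx":0,"wy":0,"wz":0,"tx":0,"ty":0,"tz":10.4,"grip":0.7},{"wx":0,"wy":0,"wz":0,"tx":0,"ty":0,"tz":10.4,"grip":0.7}]'; python3 -c "
from h import *
go(.5675,-.1985,.172,15.4)"
```

```text
time_s: 17.03
position: [0.5851, 0.138, 0.0951]
ee_rot: [[-0.402, 0.915, 0.002], [0.915, 0.402, 0.0], [-0.0, 0.002, -1.0]]
wrist_force: [-2.6, -0.3, 7.0]
opening: 0.0435
grasp_force: 40.6
wz 8.3 t(cm) [-30.09 -15.14  -7.71] rows>=8.3 t=17.0
```

```bash
python3 -m handwheel '[{"wx":0,"wy":0,"wz":0,"tx":0,"ty":0,"tz":-1,"grip":0.7},{"wx":0,"wy":0,"wz":0,"tx":0,"ty":0,"tz":-3,"grip":0.7},{"wx":0,"wy":0,"wz":0,"tx":0,"ty":0,"tz":-6,"grip":0.7},{"wx":0,"wy":0,"wz":0,"tx":0,"ty":0,"tz":-9,"grip":0.7},{"wx":0,"wy":0,"wz":1,"tx":-2,"ty":-1,"tz":-9,"grip":0.7},{"wx":0,"wy":0,"wz":2,"tx":-5,"ty":-2.5,"tz":-9,"grip":0.7},{"wx":0,"wy":0,"wz":4,"tx":-8,"ty":-4,"tz":-9,"grip":0.7},{"wx":0,"wy":0,"wz":6,"tx":-11,"ty":-5.5,"tz":-9,"grip":0.7},{"wx":0,"wy":0,"wz":8.3,"tx":-14,"ty":-7,"tz":-9,"grip":0.7},{"wx":0,"wy":0,"wz":8.3,"tx":-17,"ty":-8.5,"tz":-9,"grip":0.7},{"wx":0,"wy":0,"wz":8.3,"tx":-20,"ty":-10,"tz":-9,"grip":0.7},{"wx":0,"wy":0,"wz":8.3,"tx":-22,"ty":-11,"tz":-9,"grip":0.7}]'; python3 -c "
from h import *
go(.5675,-.1985,.172,15.4)"
```

```text
time_s: 18.03
position: [0.5718, -0.1113, 0.185]
ee_rot: [[-0.264, 0.965, 0.001], [0.965, 0.264, -0.001], [-0.001, 0.0, -1.0]]
wrist_force: [0.4, -0.8, -2.9]
opening: 0.0436
grasp_force: 41.8
wz -0.1 t(cm) [-8.3  -2.71  1.31] rows>=2.1 t=18.0
```

```bash
python3 -m handwheel '[{"wx":0,"wy":0,"wz":0,"tx":-2.5,"ty":-0.8,"tz":0,"grip":0.7},{"wx":0,"wy":0,"wz":0,"tx":-5,"ty":-1.6,"tz":0,"grip":0.7},{"wx":0,"wy":0,"wz":0,"tx":-7.5,"ty":-2.4,"tz":0,"grip":0.7},{"wx":0,"wy":0,"wz":0,"tx":-8.3,"ty":-2.7,"tz":2,"grip":0.7},{"wx":0,"wy":0,"wz":0,"tx":-8.3,"ty":-2.7,"tz":4,"grip":0.7},{"wx":0,"wy":0,"wz":0,"tx":-8.3,"ty":-2.7,"tz":6,"grip":0.7},{"wx":0,"wy":0,"wz":0,"tx":-8.3,"ty":-2.7,"tz":7.5,"grip":0.7},{"wx":0,"wy":0,"wz":0,"tx":-8.3,"ty":-2.7,"tz":7.5,"grip":0.7},{"wx":0,"wy":0,"wz":0,"tx":-8.3,"ty":-2.7,"tz":7.5,"grip":0.7},{"wx":0,"wy":0,"wz":0,"tx":-8.3,"ty":-2.7,"tz":7.5,"grip":0.7}]'; python3 -c "
from h import *
go(.5675,-.1985,.0891,15.4)"
```

```text
time_s: 18.87
position: [0.5689, -0.1951, 0.1102]
ee_rot: [[-0.266, 0.964, 0.001], [0.964, 0.266, -0.0], [-0.001, 0.001, -1.0]]
wrist_force: [-0.1, -0.5, -1.6]
opening: 0.0434
grasp_force: 41.6
wz 0.0 t(cm) [-0.29 -0.23  2.11] rows>=0.5 t=18.9
```

```bash
python3 -m handwheel '[{"wx":0,"wy":0,"wz":0,"tx":-0.25,"ty":-0.2,"tz":0.7,"grip":0.7},{"wx":0,"wy":0,"wz":0,"tx":-0.25,"ty":-0.2,"tz":1.3,"grip":0.7},{"wx":0,"wy":0,"wz":0,"tx":-0.25,"ty":-0.2,"tz":1.7,"grip":0.7},{"wx":0,"wy":0,"wz":0,"tx":-0.25,"ty":-0.2,"tz":1.9,"grip":0.7},{"wx":0,"wy":0,"wz":0,"tx":-0.25,"ty":-0.2,"tz":2,"grip":0.7},{"wx":0,"wy":0,"wz":0,"tx":-0.25,"ty":-0.2,"tz":2.08,"grip":0.7},{"wx":0,"wy":0,"wz":0,"tx":-0.25,"ty":-0.2,"tz":2.08,"grip":0.7},{"wx":0,"wy":0,"wz":0,"tx":-0.25,"ty":-0.2,"tz":2.08,"grip":0.7}]'
```

```text
time_s: 19.53
position: [0.5669, -0.1979, 0.0891]
ee_rot: [[-0.266, 0.964, -0.0], [0.964, 0.266, 0.0], [0.0, -0.0, -1.0]]
wrist_force: [-10.5, 2.6, 23.8]
opening: 0.0433
grasp_force: 45.0
```

```bash
python3 -m handwheel '[{"wx":0,"wy":0,"wz":0,"tx":0,"ty":0,"tz":-0.03,"grip":0.7},{"wx":0,"wy":0,"wz":0,"tx":0,"ty":0,"tz":-0.03,"grip":0.45},{"wx":0,"wy":0,"wz":0,"tx":0,"ty":0,"tz":-0.03,"grip":0.35},{"wx":0,"wy":0,"wz":0,"tx":0,"ty":0,"tz":-0.03,"grip":0.25},{"wx":0,"wy":0,"wz":0,"tx":0,"ty":0,"tz":-0.03,"grip":0.2},{"wx":0,"wy":0,"wz":0,"tx":0,"ty":0,"tz":-0.03,"grip":0.2},{"wx":0,"wy":0,"wz":0,"tx":0,"ty":0,"tz":-0.03,"grip":0.2},{"wx":0,"wy":0,"wz":0,"tx":0,"ty":0,"tz":-2,"grip":0.2},{"wx":0,"wy":0,"wz":0,"tx":0,"ty":0,"tz":-5,"grip":0.2},{"wx":0,"wy":0,"wz":0,"tx":0,"ty":0,"tz":-8,"grip":0.2},{"wx":0,"wy":0,"wz":0,"tx":0,"ty":0,"tz":-11,"grip":0.2},{"wx":0,"wy":0,"wz":0,"tx":0,"ty":0,"tz":-11,"grip":0.2}]'; python3 -c "
from h import *
go(.608,.0795,.199,21.3)"
```

```text
time_s: 20.53
position: [0.569, -0.1987, 0.2033]
ee_rot: [[-0.266, 0.964, 0.007], [0.964, 0.266, -0.002], [-0.004, 0.006, -1.0]]
wrist_force: [1.0, -0.1, 0.1]
opening: 0.0682
grasp_force: 0.0
wz -5.9 t(cm) [25.79 11.15  0.41] rows>=6.7 t=20.5
```

```bash
python3 -m handwheel '[{"wx":0,"wy":0,"wz":-5.9,"tx":25.8,"ty":11.2,"tz":0,"grip":0.32},{"wx":0,"wy":0,"wz":-5.9,"tx":25.8,"ty":11.2,"tz":0,"grip":0.32},{"wx":0,"wy":0,"wz":-5.9,"tx":25.8,"ty":11.2,"tz":0,"grip":0.32},{"wx":0,"wy":0,"wz":-5.9,"tx":25.8,"ty":11.2,"tz":0,"grip":0.32},{"wx":0,"wy":0,"wz":-5.9,"tx":25.8,"ty":11.2,"tz":0,"grip":0.32},{"wx":0,"wy":0,"wz":-5.9,"tx":25.8,"ty":11.2,"tz":0,"grip":0.32},{"wx":0,"wy":0,"wz":-5.9,"tx":25.8,"ty":11.2,"tz":0,"grip":0.32},{"wx":0,"wy":0,"wz":-5.9,"tx":25.8,"ty":11.2,"tz":0,"grip":0.32},{"wx":0,"wy":0,"wz":-5.9,"tx":25.8,"ty":11.2,"tz":0,"grip":0.32},{"wx":0,"wy":0,"wz":-5.9,"tx":25.8,"ty":11.2,"tz":0,"grip":0.32},{"wx":0,"wy":0,"wz":-5.9,"tx":25.8,"ty":11.2,"tz":0,"grip":0.32}]'
python3 - <<'E'
from h import *
for n in("scene","top"):
    p,d=cams.capture(n)
    for o,bt in(("knob",.05),("drum",.064)):
        r=find(f"mod_{o}_center",n)
        if r is None: print(n,o,None);continue
        c=cloud(n,d,r["mask"]);q=c[abs(c[:,2]-bt)<.005];print(n,o,rect(q[:,:2]) if len(q)>4 else "",np.percentile(c[:,2],98))
    if n=="scene": cv2.imwrite("pics/a5.png",cv2.resize(p[150:300,120:520,::-1],(800,300)))
go(.608,.0795,.094,21.3)
E
```

```text
time_s: 21.45
position: [0.6064, 0.0791, 0.198]
ee_rot: [[-0.362, 0.932, -0.0], [0.932, 0.362, -0.001], [-0.001, -0.0, -1.0]]
wrist_force: [-0.0, 0.9, 0.2]
opening: 0.0581
grasp_force: 0.0
scene knob [ 569.4 -194.3   43.7   29.7   14.5] 0.06666098642009179
scene drum [611.1  80.7  30.7  29.  -61.4] 0.07225871324750999
top knob [ 564.1 -197.6   41.2   28.7   15.2] 0.06797828850622542
top drum [ 595.2 -265.4  119.1   41.8  -83.6] 0.036085991016345235
wz -0.0 t(cm) [-0.11  0.12 10.4 ] rows>=2.5 t=21.8
```

View pics/a5.png

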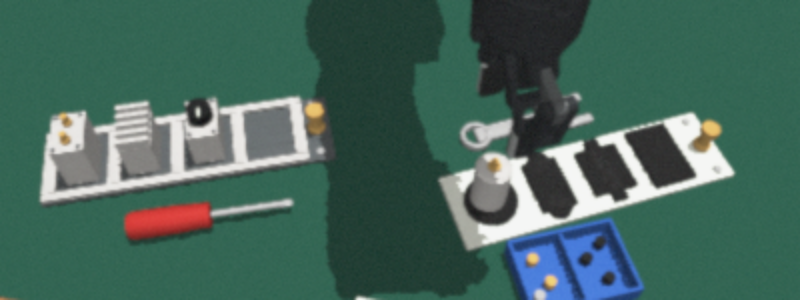

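```bash
python3 -m handwheel '[{"wx":0,"wy":0,"wz":0,"tx":0,"ty":0.1,"tz":3,"grip":0.32},{"wx":0,"wy":0,"wz":0,"tx":0,"ty":0.1,"tz":6,"grip":0.32},{"wx":0,"wy":0,"wz":0,"tx":0,"ty":0.1,"tz":8.5,"grip":0.32},{"wx":0,"wy":0,"wz":0,"tx":0,"ty":0.1,"tz":10,"grip":0.32},{"wx":0,"wy":0,"wz":0,"tx":0,"ty":0.1,"tz":10.4,"grip":0.32},{"wx":0,"wy":0,"wz":0,"tx":0,"ty":0.1,"tz":10.4,"grip":0.32},{"wx":0,"wy":0,"wz":0,"tx":0,"ty":0.1,"tz":10.4,"grip":0.32},{"wx":0,"wy":0,"wz":0,"tx":0,"ty":0.1,"tz":10.4,"grip":0.6},{"wx":0,"wy":0,"wz":0,"tx":0,"ty":0.1,"tz":10.4,"grip":0.8},{"wx":0,"wy":0,"wz":0,"tx":0,"ty":0.1,"tz":10.4,"grip":0.8},{"wx":0,"wy":0,"wz":0,"tx":0,"ty":0.1,"tz":10.4,"grip":0.8},{"wx":0,"wy":0,"wz":0,"tx":0,"ty":0.1,"tz":10.4,"grip":0.8}]'; python3 -c "
from h import *
go(.5515,-.1402,.172,15.4)"
```

```text
time_s: 22.75
position: [0.6079, 0.081, 0.0953]
ee_rot: [[-0.364, 0.931, 0.002], [0.931, 0.364, 0.0], [-0.0, 0.002, -1.0]]
wrist_force: [-1.5, -0.5, 9.0]
opening: 0.0329
grasp_force: 38.9
wz 5.9 t(cm) [-18.56 -13.29  -7.69] rows>=5.8 t=22.8
```

```bash
python3 -m handwheel '[{"wx":0,"wy":0,"wz":0,"tx":0,"ty":0,"tz":-1,"grip":0.8},{"wx":0,"wy":0,"wz":0,"tx":0,"ty":0,"tz":-3,"grip":0.8},{"wx":0,"wy":0,"wz":0,"tx":0,"ty":0,"tz":-6,"grip":0.8},{"wx":0,"wy":0,"wz":1,"tx":-1.5,"ty":-1,"tz":-9,"grip":0.8},{"wx":0,"wy":0,"wz":2,"tx":-4,"ty":-2.9,"tz":-9,"grip":0.8},{"wx":0,"wy":0,"wz":3,"tx":-7,"ty":-5,"tz":-9,"grip":0.8},{"wx":0,"wy":0,"wz":4,"tx":-10,"ty":-7.1,"tz":-9,"grip":0.8},{"wx":0,"wy":0,"wz":5,"tx":-13,"ty":-9.3,"tz":-9,"grip":0.8},{"wx":0,"wy":0,"wz":5.9,"tx":-16,"ty":-11.4,"tz":-9,"grip":0.8},{"wx":0,"wy":0,"wz":5.9,"tx":-18.5,"ty":-13.2,"tz":-9,"grip":0.8},{"wx":0,"wy":0,"wz":5.9,"tx":-18.5,"ty":-13.2,"tz":-9,"grip":0.8},{"wx":0,"wy":0,"wz":5.9,"tx":-18.5,"ty":-13.2,"tz":-9,"grip":0.8}]'; python3 -c "
from h import *
go(.5515,-.1402,.0893,15.4)"
```

```text
time_s: 23.75
position: [0.5512, -0.1414, 0.185]
ee_rot: [[-0.263, 0.965, 0.001], [0.965, 0.263, -0.001], [-0.001, 0.001, -1.0]]
wrist_force: [0.3, 0.9, -2.9]
opening: 0.0328
grasp_force: 40.4
wz -0.2 t(cm) [0.11 0.05 9.57] rows>=2.3 t=23.8
```

```bash
python3 -m handwheel '[{"wx":0,"wy":0,"wz":0,"tx":0,"ty":0,"tz":2,"grip":0.8},{"wx":0,"wy":0,"wz":0,"tx":0,"ty":0,"tz":4,"grip":0.8},{"wx":0,"wy":0,"wz":0,"tx":0,"ty":0,"tz":6,"grip":0.8},{"wx":0,"wy":0,"wz":0,"tx":0,"ty":0,"tz":7.5,"grip":0.8},{"wx":0,"wy":0,"wz":0,"tx":0,"ty":0,"tz":8.4,"grip":0.8},{"wx":0,"wy":0,"wz":0,"tx":0,"ty":0,"tz":9,"grip":0.8},{"wx":0,"wy":0,"wz":0,"tx":0,"ty":0,"tz":9.2,"grip":0.8},{"wx":0,"wy":0,"wz":0,"tx":0,"ty":0,"tz":9.3,"grip":0.8},{"wx":0,"wy":0,"wz":0,"tx":0,"ty":0,"tz":9.3,"grip":0.8},{"wx":0,"wy":0,"wz":0,"tx":0,"ty":0,"tz":9.3,"grip":0.8}]'; python3 -c "
from h import *
go(.5515,-.1402,.0893,15.4)"
```

```text
time_s: 24.58
position: [0.5521, -0.1394, 0.0917]
ee_rot: [[-0.266, 0.964, 0.001], [0.964, 0.266, -0.0], [-0.0, 0.001, -1.0]]
wrist_force: [1.0, -0.3, -2.5]
opening: 0.0326
grasp_force: 40.4
wz 0.0 t(cm) [-0.06 -0.08  0.24] rows>=0.1 t=24.6
```

```bash
python3 -m handwheel '[{"wx":0,"wy":0,"wz":0,"tx":0,"ty":0,"tz":0.12,"grip":0.8},{"wx":0,"wy":0,"wz":0,"tx":0,"ty":0,"tz":0.2,"grip":0.8},{"wx":0,"wy":0,"wz":0,"tx":0,"ty":0,"tz":0.23,"grip":0.8},{"wx":0,"wy":0,"wz":0,"tx":0,"ty":0,"tz":0.23,"grip":0.8}]'
```

```text
time_s: 24.92
position: [0.552, -0.1395, 0.0893]
ee_rot: [[-0.266, 0.964, 0.001], [0.964, 0.266, -0.0], [-0.0, 0.001, -1.0]]
wrist_force: [-2.2, -0.0, 7.9]
opening: 0.0324
grasp_force: 41.1
```

```bash
python3 -m handwheel '[{"wx":0,"wy":0,"wz":0,"tx":0,"ty":0,"tz":0,"grip":0.58},{"wx":0,"wy":0,"wz":0,"tx":0,"ty":0,"tz":0,"grip":0.48},{"wx":0,"wy":0,"wz":0,"tx":0,"ty":0,"tz":0,"grip":0.35},{"wx":0,"wy":0,"wz":0,"tx":0,"ty":0,"tz":0,"grip":0.25},{"wx":0,"wy":0,"wz":0,"tx":0,"ty":0,"tz":0,"grip":0.25},{"wx":0,"wy":0,"wz":0,"tx":0,"ty":0,"tz":0,"grip":0.25},{"wx":0,"wy":0,"wz":0,"tx":0,"ty":0,"tz":-2,"grip":0.25},{"wx":0,"wy":0,"wz":0,"tx":0,"ty":0,"tz":-5,"grip":0.25},{"wx":0,"wy":0,"wz":0,"tx":0,"ty":0,"tz":-8,"grip":0.25},{"wx":0,"wy":0,"wz":0,"tx":0,"ty":0,"tz":-12,"grip":0.25},{"wx":0,"wy":0,"wz":0,"tx":0,"ty":0,"tz":-16,"grip":0.25},{"wx":0,"wy":0,"wz":0,"tx":0,"ty":0,"tz":-16,"grip":0.25}]' && python3 -m handwheel '[{"wx":0,"wy":0,"wz":0,"tx":12,"ty":0,"tz":0,"grip":0.25},{"wx":0,"wy":0,"wz":0,"tx":12,"ty":0,"tz":0,"grip":0.25},{"wx":0,"wy":0,"wz":0,"tx":12,"ty":0,"tz":0,"grip":0.25},{"wx":0,"wy":0,"wz":0,"tx":12,"ty":0,"tz":0,"grip":0.25},{"wx":0,"wy":0,"wz":0,"tx":12,"ty":0,"tz":0,"grip":0.25},{"wx":0,"wy":0,"wz":0,"tx":12,"ty":0,"tz":0,"grip":0.25}]'
python3 - <<'E'
from h import *
P=[]
for n in("scene","top"):
    p,d=cams.capture(n)
    for o,bt in(("plain",.06),("finned",.06),("knob",.05),("drum",.058)):
        r=find(f"mod_{o}_center",n)
        if r is None: print(n,o,None);continue
        c=cloud(n,d,r["mask"]);q=c[abs(c[:,2]-bt)<.005];print(n,o,rect(q[:,:2]) if len(q)>4 else "",np.percentile(c[:,2],98).round(4))
    P.append(p[180:280,120:360] if n=="scene" else p[140:240,310:550])
cv2.imwrite("pics/a6.png",cv2.resize(np.vstack(P),(720,600))[:,:,::-1])
E
```

```text
time_s: 25.92
position: [0.5539, -0.1402, 0.2556]
ee_rot: [[-0.266, 0.964, 0.009], [0.964, 0.266, -0.001], [-0.004, 0.008, -1.0]]
wrist_force: [0.1, -0.6, 0.5]
opening: 0.0641
grasp_force: 0.0
time_s: 26.42
position: [0.52, -0.024, 0.2488]
ee_rot: [[-0.266, 0.964, 0.0], [0.964, 0.266, -0.0], [-0.0, 0.0, -1.0]]
wrist_force: [-0.2, 0.3, -0.0]
opening: 0.0638
grasp_force: 0.0
scene plain [ 602.2 -309.4   44.6   31.    16.6] 0.0699
scene finned [ 585.6 -254.7   46.3   30.6   15.3] 0.0609
scene knob [ 569.5 -194.6   43.5   29.6   15.6] 0.0666
scene drum [ 554.1 -137.9   32.6   30.5  -21.4] 0.0655
top plain [ 599.2 -312.5   44.1   30.8   16.6] 0.0713
top finned [ 583.  -257.2   43.5   28.4   15.7] 0.0621
top knob [ 563.8 -197.7   40.4   28.2   14.6] 0.0675
top drum None
```

View pics/a6.png

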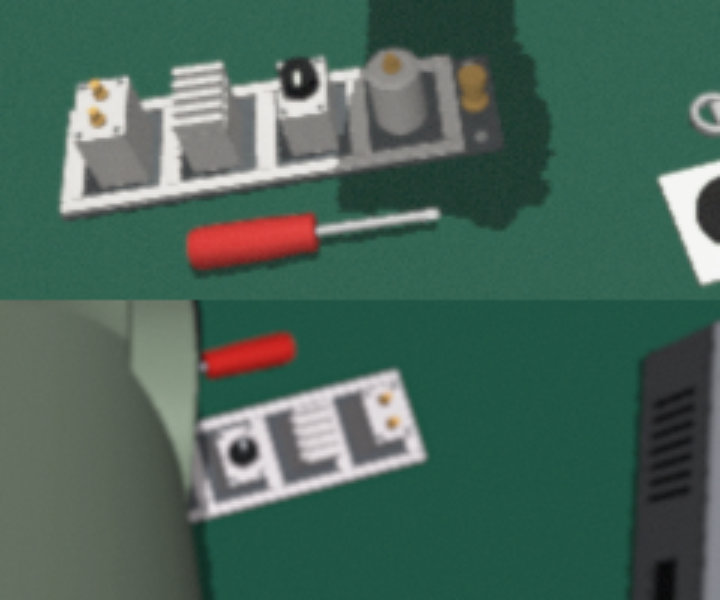

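All four modules stand upright and square in the right order: plain at (105,130), finned (205,115), knob (305,105), and drum (395,95) beside the post.

```bash
python3 -c "
from cell import workorder
print(workorder.job_done())"
```

```text
the job is handed in; nothing more can be done
None
```

All four modules now stand upright and square in the test rack in reverse order (plain farthest from the post, then finned, knob, and drum beside it), and I handed the job in at about 27 s of the 102 s allowed; no verdict was returned.

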